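# Lock the food processor's lid and press the carrot home

### The arm

A 6-joint arm with a two-finger parallel gripper is mounted at the origin on a cart in front of the work surface, level with it; the furniture and walls round the work are solid. World frame = base frame: x ahead of the robot, y to its left, z up, the work surface at z = 0. Lengths are in m, angles in rad, forces in N, time in s.
With the tool pointing down it reaches from about 0.35 to 0.975 m from the base axis. Payload 4.9 kg.
Tool frame: the origin (TCP) lies at the very end of the fingers, on their centre line; the grasp point (between the pads) lies 19 mm behind it; z points along the fingers, y is the line along which they close (so a half turn about z gives the same grasp; the last joint's range is limited). The gripper opens to 85 mm and grips with 20 to 120 N. Pads are 22 mm wide; open, the fingers measure 114 mm over their backs; the gripper's body (76 mm by 85 mm) begins 54 mm behind the grasp point. The pads swing forward as they close: fully open they stand 13 mm farther back than shut.
Start: joints at [-1.251, 0.053, 1.613, -0, 1.476, -0.119], TCP at [0.266, -0.566, 0.231] pointing down, gripper open.
Joint ranges: [-3.01, 3.01], [-1.01, 2.22], [0.06, 2.58], [-1.02, 4.17], [0.09, 2.62], [-3.14, 3.14]. Speed limits (rad/s): [2.57, 2.57, 3.14, 3.14, 3.14, 3.14].

### API

Orientations are given as a rotation vector (axis times angle).
In Python, from station import ctrl, imaging gives the robot as it stands.
- The arm moves only by the tool play_rows, never from a script. Its argument "series" is a list of rows, each a list of 3 entries, a list of its own where there are three numbers: the opening, from 0 (shut) to 1 (fully open), then the shift along the tool's x, y, z each as a share of 0.05 m, from -1 to 1, then the turn, a rotation vector about the tool's x, y, z each as a share of 8 degrees, from -1 to 1. In form: [[grip, [dx, dy, dz], [ax, ay, az]], ...]. A call has 1 to 8 rows; each row shifts and turns the commanded pose from where the row before left it, along the tool's axes as they then stand; what a row does not reach is not made up. A row lasts 1/8 s, in which the tool goes at most 62.5 mm and 10.7 degrees, less where a joint would pass 70% of its speed; a pose out of reach is approached as far as the arm can. A call with a number of a shift or a turn outside -1 to 1 is refused whole. A call with a gripper value outside its range is refused whole. The fingers move at their own pace and stop on an object; "force" is the grip in N (left out, the last holds). Time passes only in rows, so rows that do not move let the fingers close. It gives the time, the measured TCP pose, the force, the opening and the grip force at its end, in the units of the state.
- ctrl.get_obs(): the state, without advancing time (a new reading comes with each control period).
- imaging.get_image(name): name is "scene" or "top"; returns a dict with "color" (420x560x3 uint8, blue, green, red), "fx", "fy", "cx", "cy" (pixels), "extrinsics" (4x4, takes a point from world to camera coordinates). Camera axes: x right, y down, z forward; pixel columns grow to the right and rows downward; lengths in m; the calibration is good to about 2 mm. A picture is of the moment at which its call begins. There is no depth.
- ctrl.finish_job(): hands the job in; it is judged then, once.
The state is a dict: "t": time; "q": joint angles; "dq": joint speeds; "effort": joint torques, N m; "tool_pos": TCP position; "tool_rot": TCP orientation; "contact_force": force on the tool from outside, world axes, zero at the start; "wrist_torque": the same for the moment, N m; "opening": finger opening in m; "grip_force": force on a finger pad.
Only numpy, scipy, OpenCV 4.12 (cv2) and the standard library are available. Lean on these libraries where they do the work, as an engineer would, in place of code of your own. Each camera call takes 0.05 s, during which the arm holds its last target. There are 200 camera calls.

### The job

The food processor's lid has been laid on the bowl but has not engaged. Turn it by its feed tube until it drops fully into the bowl at the open mark, then turn it on clockwise until its white pointer stands at the red closed mark. Only then take the pusher, press the carrot in the feed tube down until it bottoms out on the disc, hold it there firmly for a moment, and leave the pusher standing in the tube; leave the other things alone.

Things in the scene. Friction and masses are not known exactly. Their poses are not given: they have to be found in the camera images.
- processor: Food processor, fixed: steel base 176 x 168 mm, 54 mm high; clear round bowl with a grey collar 156 mm across with its top 120 mm up. Origin: centre of the underside, on the axis of the bowl; z up; front (switch, closed mark) at -x, bowl handle at +x, out to 111 mm. The collar (5.5 mm thick, 116 mm hole) has three notches for the lid's tabs, unevenly spaced: the lid enters in one position only.
- lid: Black lid, 0.3 kg, loose: plate 136 mm wide, 4 mm thick, under it a spigot (17.5 mm) and three tabs (11.5 mm deep); square feed tube on its axis (see tube_mouth). Origin: plate's underside; z up; pointer at -x. Start: tabs ride on the collar (origin 131.5 mm high); engaged: origin 120 mm high. It starts 1.2 to 1.8 rad anticlockwise from above (yaw more) of the open mark. 1.5 mm sideways play.
- lid_mark (a point): tip of the white pointer on the lid's edge, 66.5 mm from its axis, at the plate's underside; the pointer stands on the lid's -x side
- open_mark (a point): white ring on the collar's lip; the point is its inner end, 69 mm from the axis, 120 mm high. With the pointer here (lid yaw = processor yaw + 0.70 rad, within about 0.03) the tabs meet the notches and the lid can drop 11.5 mm; held in a gripper it does so only if pressed down lightly (about 8 N) or let go. Dropped in, it turns clockwise only.
- closed_mark (a point): red bar on the collar's lip at the processor's front; the point is its inner end, 69 mm from the axis, 120 mm high. The dropped lid turns 0.70 rad clockwise from above to get here (lid yaw = processor yaw) and meets a solid stop about 0.02 rad further on
- tube_mouth (a point): centre of the upper edge of the lid's clear feed tube (74 mm above the lid's origin; 194 mm high with the lid engaged). Tube outside 48 x 48 mm, bore 40 x 40 mm, sides parallel to the lid's x and y, 70 mm tall; a black foot 56 mm square covers its lowest 4 mm. Turn the lid by gripping it.
- carrot (a joint): how far the carrot piece (orange, 37 mm wide, 50 mm long, upright in the tube) has gone down, in m: 0 = top 10 mm below the tube's edge; 0.045 = bottomed out on the disc, top 55 mm below the edge. Starts at 0 to 0.012. Fits tightly: slides at about 7 N, more when pushed fast (+25 N per m/s); at the bottom it rises sharply; 12 to 20 N held there for 0.3 s is a firm press
- carrot_top (a point): centre of the carrot's upper face
- pusher: Loose pusher, 0.12 kg, 140 mm high, standing upright on the worktop: grey square shaft 34 x 34 mm up to 88 mm, black flange 52 x 52 x 6 mm, black square knob 30 x 30 mm from 94 to 140 mm to grip. Origin: centre of its foot; z up, x and y along its sides (fits the tube any of four ways, 3 mm play a side). With the carrot bottomed out the flange is 33 mm above the tube's edge
- pusher_grip (a point): where to grip the pusher's knob, 120 mm above its foot
- tin_steel: bystander: white round tin, 64 mm wide, 92 mm high, origin at its foot
- spice_clear: bystander: clear spice jar with red lid, 45 mm wide, 108 mm high, origin at its foot
- peeler: bystander: black peeler 170 mm long on the chopping board at the right, beside two spare carrots
Things that resemble listed ones, but are neither listed nor needed, are in the scene too. There is more than one size of the lid; the one meant has the size given above. Leave any blue or green look-alike of the pusher alone.

How it is judged:
On the way, in this order (a step that is already met when the one before it is completed fails the run):
1. the lid has dropped fully into the collar (plate within 3.5 mm of it) (z of lid in the frame of processor between 0.117 and 0.1235 m), for 0.2 s.
2. the lid is turned to the closed mark (pointer tip within 8 mm of the mark, about 0.11 rad) (all of step 1 and horizontal distance between lid_mark and closed_mark below 0.008 m), for 0.2 s.
3. the pusher presses the bottomed-out carrot firmly (more than 9 N) (value of joint carrot above 0.042 m and contact force between pusher and lid above 9 N and horizontal distance between pusher and tube_mouth below 0.02 m), for 0.1 s.
At the end, for the whole second after the job is handed in: Lid engaged (plate within 3.5 mm of the collar, level within 0.06 rad), pointer tip within 8 mm of the closed mark; carrot at least 42 mm down; pusher standing in the tube on it (axis within 12 mm of the tube's, foot within 12 mm of the carrot's top, tilt under 0.2 rad); lid and pusher at rest (all of step 2 and value of joint carrot above 0.042 m and horizontal distance between pusher and tube_mouth below 0.012 m and angle between pusher's own z axis and vertical below 0.2 rad and distance between pusher and carrot_top below 0.012 m and angle between lid's own z axis and vertical below 0.06 rad and linear speed of each of pusher, lid below 0.02 m/s); the robot touches nothing.
It fails at once if the carrot is pushed down (joint over 0.025) while the lid is not locked (value of joint carrot above 0.025 m and not (z of lid in the frame of processor between 0.117 and 0.1235 m and horizontal distance between lid_mark and closed_mark below 0.008 m)).
It fails at once if a bystander (white tin, spice jar, peeler) is moved more than 30 mm (distance of any of tin_steel, spice_clear, peeler from where it was at the start of the episode above 0.03 m).
It also fails if it takes over 61 s, if anything falls off the work surface, if the arm or the gripper's body presses on something with over 40 N, if the wrist force passes 120 N, or if a joint passes its speed limit or range.

## Working session

There is one attempt and no reset: what is moved stays moved. The work goes in short steps, Python scripts to look and compute and a tool call to move; the robot and the scene stay as the last step left them, time stands still between calls to the robot, and variables do not carry over. Pictures are saved under pics/ and viewed, at most 10 in all, crops included, and the job is handed in when it is done.

Besides the shell and the picture viewer there is one more tool, called after ">>>" as a command line: name --argument value ..., lists and objects as JSON in quotes. play_rows: Moves the arm, as the interface text tells. Shift numbers are shares of 0.05 m and turn numbers shares of 8 degrees, none past 1 either way. Its arguments: {"type":"object","properties":{"series":{"type":"array"},"force":{"type":"number"}},"required":["series"]}

```bash
mkdir -p pics; cat > h.py <<'E'
import numpy as np, cv2
from station import ctrl, imaging
from scipy.spatial.transform import Rotation as R
def snap(name,fn,crop=None,s=1):
    im=imaging.get_image(name); c=im["color"]
    np.save(f'pics/{fn}.npy',c); np.savez(f'pics/{name}_cal.npz',K=np.array([[im['fx'],0,im['cx']],[0,im['fy'],im['cy']],[0,0,1]]),E=im['extrinsics'])
    save(c,fn,crop,s)
def save(c,fn,crop=None,s=1):
    if crop: x0,y0,x1,y1=crop; c=c[y0:y1,x0:x1]
    cv2.imwrite(f'pics/{fn}.png',cv2.resize(c,None,fx=s,fy=s,interpolation=cv2.INTER_CUBIC))
def ray(name,u,v,z):
    d=np.load(f'pics/{name}_cal.npz'); E=d['E']; r=E[:3,:3].T@np.linalg.inv(d['K'])@[u,v,1]; o=-E[:3,:3].T@E[:3,3]
    return (o+r*(z-o[2])/r[2]).round(4)
def proj(name,p):
    d=np.load(f'pics/{name}_cal.npz'); q=d['K']@(d['E'][:3,:3]@np.array(p)+d['E'][:3,3]); return (q[:2]/q[2]).round(1)
E
python3 - <<'E'
from h import *
snap('scene','s0',s=1.4);snap('top','t0',s=1.4)
for n in('scene','top'):
    d=np.load(f'pics/{n}_cal.npz');print(d['K'][0,0],(-d['E'][:3,:3].T@d['E'][:3,3]).round(3),d['E'][:3,:3].round(2).tolist())
o=ctrl.get_obs();print(o['t'],o['tool_pos'],o['tool_rot'],R.from_rotvec(o['tool_rot']).as_matrix().round(3).tolist())
E
```

```text
409.63384568307526 [0.087 0.606 1.114] [[-0.86, -0.51, -0.01], [-0.38, 0.66, -0.65], [0.34, -0.55, -0.76]]
491.48993701237407 [ 0.435 -0.095  1.701] [[-0.02, -1.0, 0.01], [-1.0, 0.02, -0.05], [0.05, -0.01, -1.0]]
0.1 [ 0.26535771 -0.56524562  0.23017334] [-3.06445572e+00 -6.83359934e-01  3.37942395e-04] [[0.905, 0.425, -0.001], [0.425, -0.905, 0.002], [0.0, -0.002, -1.0]]
```

View pics/s0.png

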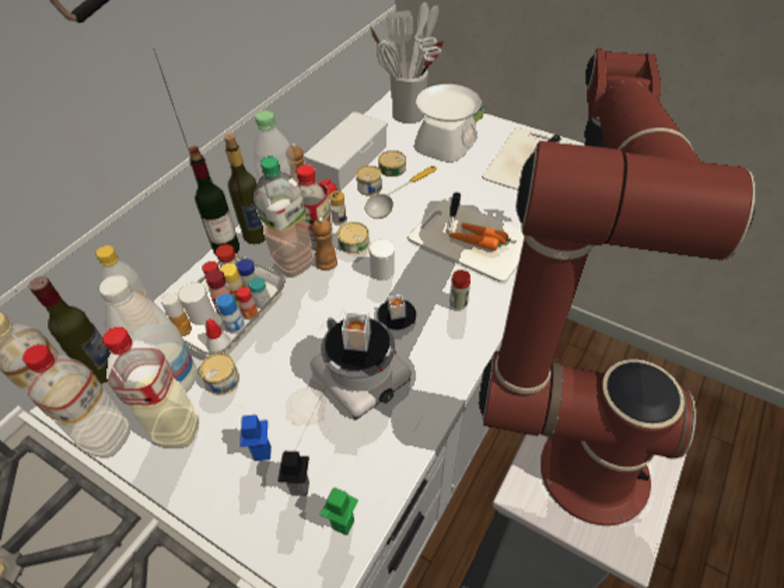

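View pics/t0.png

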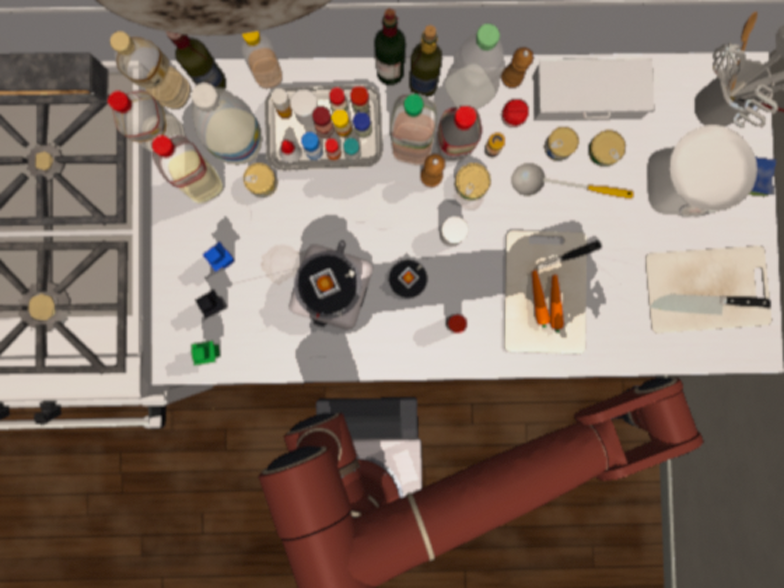

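The processor with the 136 mm lid is at scene (356,345) and top (327,284), in displayed pixels. The small lid at top (408,278) is a look-alike. There are three pushers: blue at top (219,256), black/grey at (210,303) and green at (204,352). The black/grey one is the one meant. I'll confirm both in an enlarged composite.

```bash
python3 - <<'E'
from h import *
t=np.load('pics/t0.npy'); s=np.load('pics/s0.npy')
f=lambda c,x0,y0,w,h,k: cv2.resize(c[y0:y0+h,x0:x0+w],None,fx=k,fy=k,interpolation=cv2.INTER_CUBIC)
# top lid 200..275 x 165..240 at k=5.33 ; pushers
a=f(t,195,165,80,75,5); b=f(s,220,215,80,75,5)
c=f(t,130,170,50,37,8); d=f(s,170,290,80,60,5)
cv2.imwrite('pics/c0.png',np.vstack([np.hstack([a,b]),np.hstack([c[:225],d[:225]])]))
E
```

```text
(no output)
```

View pics/c0.png

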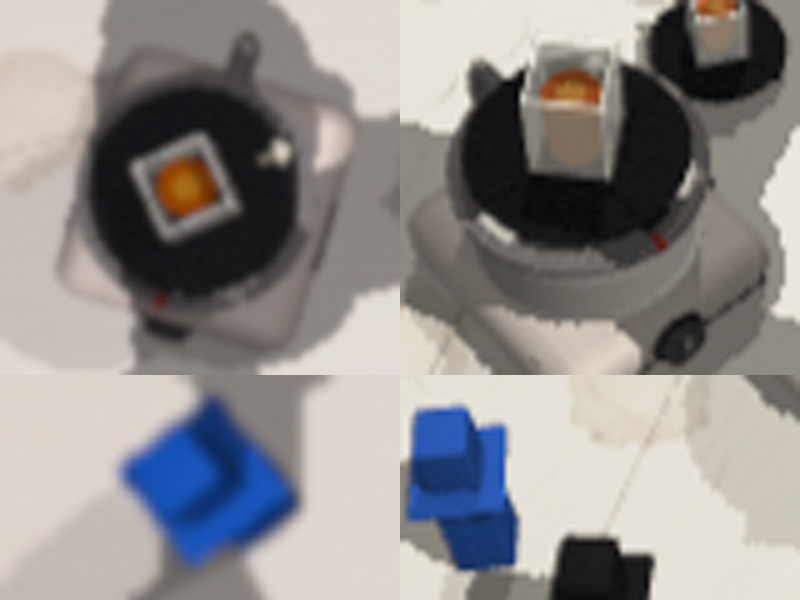

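```bash
python3 - <<'E'
from h import *
P=lambda a,b:(195+a/5-.4,165+b/5-.4)
cs=[ray('top',*P(*c),.2055) for c in[(128,160),(208,133),(243,210),(165,243)]]
C=np.mean(cs,0);print('tube',C)
for i in range(4): d=cs[(i+1)%4]-cs[i];print(np.hypot(*d[:2]),np.degrees(np.arctan2(d[1],d[0])))
for n,p,z in[('red',(160,300),.12),('ptr',(278,150),.135),('handle',(247,45),.1),('open?',(240,295),.12)]:
    w=ray('top',*P(*p),z);d=w-C;print(n,w,np.hypot(*d[:2]),np.degrees(np.arctan2(d[1],d[0])))
print('scene tube', [ray('scene',220+a/5-.4,215+b/5-.4,.2055) for a,b in[(535,47-0),(622,52),(612,112),(524,105)]] )
w=[ray('scene',220+(a-400)/5-.4,215+b/5-.4,.2055) for a,b in[(535,45),(622,50),(612,112),(524,105)]];print(np.mean(w,0))
for p,z in[((690,185),.135),((690,185),.12),((657,240),.12),((495,230),.12)]:
    w=ray('scene',220+(p[0]-400)/5-.4,215+p[1]/5-.4,z);d=w-C;print(w,np.hypot(*d[:2]),np.degrees(np.arctan2(d[1],d[0])))
# black pusher
t=np.load('pics/t0.npy');s=np.load('pics/s0.npy')
save(t,'pt',(130,195,170,235),10);save(s,'ps',(185,305,235,365),10)
a=cv2.imread('pics/pt.png');b=cv2.imread('pics/ps.png')[:400,:400] if 0 else cv2.resize(cv2.imread('pics/ps.png'),(333,400))
cv2.imwrite('pics/p0.png',np.hstack([a,b]))
E
```

```text
tube [0.525875 0.04845  0.2055  ]
0.05132806249996197 -72.30636000652824
0.051774607675964084 -156.55438381641795
0.05138190342912571 111.82211630854863
0.05546386210858376 23.144333162903525
red [0.4584 0.0744 0.12  ] 0.07229300190889859 158.9639115179529
ptr [ 0.5523 -0.0037  0.135 ] 0.05846283541704077 -63.12814704567216
handle [0.6242 0.0174 0.1   ] 0.10311114452376124 -17.52556837372289
open? [0.4606 0.023  0.12  ] 0.07006088869690429 -158.69974020714824
scene tube [array([ 0.3581, -0.0699,  0.2055]), array([ 0.3143, -0.0914,  0.2055]), array([ 0.301 , -0.0506,  0.2055]), array([ 0.3448, -0.0304,  0.2055])]
[0.522425 0.0517   0.2055  ]
[0.4549 0.0398 0.135 ] 0.0715001617131039 -173.05140777672466
[0.4605 0.0311 0.12  ] 0.06763810409081562 -165.13679042697572
[0.457  0.0734 0.12  ] 0.07325481639455532 160.08705767720286
[0.5412 0.115  0.12  ] 0.06829171344314036 77.03210918369281
```

View pics/p0.png

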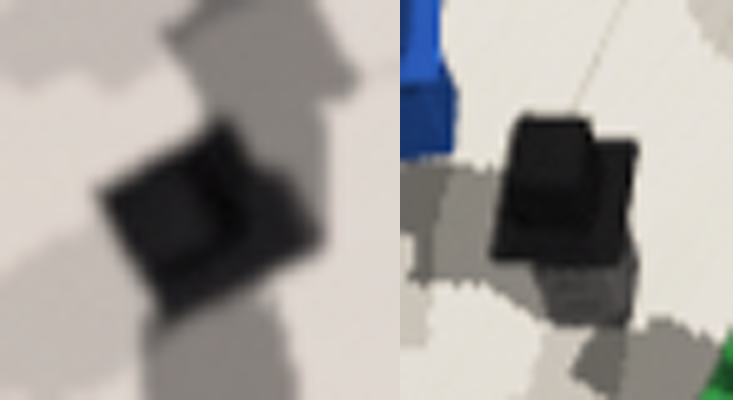

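The crop shows the dark pusher between the blue and green ones: silhouette at top px (140–162, 207–227), grey shaft below the black flange in the scene view. I'll fit its pose to its dark silhouette in both views.

```bash
cat > fit.py <<'E'
from h import *
from scipy.optimize import differential_evolution as DE
K=8
def box(w,z0,z1): return [(a*w/2,b*w/2,z) for a in(-1,1) for b in(-1,1) for z in(z0,z1)]
def run(files,x0,y0,rois,boxes,thr=60):
    M={}
    for n,f in files.items():
        c=np.load(f'pics/{f}.npy'); x,y,w,h=rois[n]
        M[n]=cv2.resize(c[y:y+h,x:x+w].max(2),None,fx=K,fy=K,interpolation=cv2.INTER_CUBIC)<thr
    def cost(p):
        t=0
        for n in M:
            x,y,w,h=rois[n]; m=np.zeros(M[n].shape,np.uint8); ca,sa=np.cos(p[2]),np.sin(p[2])
            for b in boxes:
                q=np.array([(proj(n,(p[0]+ca*a-sa*bb,p[1]+sa*a+ca*bb,z))-[x,y]+.5)*K-.5 for a,bb,z in b])
                cv2.fillConvexPoly(m,cv2.convexHull(q.round().astype(np.int32)),1)
            t+=np.logical_xor(m,M[n]).sum()/m.sum()
        return t
    for sub in [list(files)]+[[k] for k in files]:
        full=M; M={k:full[k] for k in sub}
        r=DE(cost,[(x0-.03,x0+.03),(y0-.03,y0+.03),(0,np.pi/2)],popsize=10,maxiter=40,seed=1,tol=1e-4)
        print(sub,r.x[:2].round(4),np.degrees(r.x[2]).round(1),round(r.fun,3)); M=full
E
python3 - <<'E'
from fit import *
g=ray('top',130+21,195+21.8,.1);print(g)
run({'top':'t0','scene':'s0'},g[0],g[1],{'top':(130,195,40,40),'scene':(190,312,45,55)},[box(.052,.088,.094),box(.030,.094,.140)])
E
```

```text
[0.4889 0.3213 0.1   ]
['top', 'scene'] [0.4883 0.3289] 35.5 0.392
['top'] [0.4927 0.3266] 28.7 0.183
['scene'] [0.4867 0.3296] 27.8 0.146
```

>>> play_rows --series '[[1,[0.3,-0.8,-0.8],[0,0,-1]],[1,[0.3,-0.8,-0.2],[0,0,-1]],[1,[0.3,-0.8,0],[0,0,-1]],[1,[0.3,-0.8,0],[0,0,-1]],[1,[0,-0.8,0],[0,0,-1]],[1,[0,-0.8,0],[0,0,-1]],[1,[0,-0.8,0],[0,0,-1]],[1,[0,0,0],[0,0,0]]]'

```text
t: 1.1
tool_pos: [0.1078, -0.3534, 0.2811]
tool_rot: [2.39, 2.038, -0.001]
contact_force: [0.2, -0.0, 0.0]
opening: 0.0851
grip_force: 0.0
```

>>> play_rows --series '[[1,[0,0.6,0],[0,0,-1]],[1,[0,0.6,0],[0,0,-1]],[1,[0,0.6,0],[0,0,-1]],[1,[0,0.6,0],[0,0,-0.95]],[1,[0.4,1,0],[0,0,0]],[1,[0.4,1,0],[0,0,0]],[1,[0.4,1,0],[0,0,0]],[1,[0.4,1,0],[0,0,0]]]'

```text
t: 2.1
tool_pos: [0.3828, -0.1943, 0.281]
tool_rot: [1.74, 2.616, 0.001]
contact_force: [0.9, 0.3, -0.0]
opening: 0.0852
grip_force: 0.0
```

```bash
cat >> h.py <<'E'
def plan(x,y,z,yaw=None):
    o=ctrl.get_obs(); r=R.from_rotvec(o['tool_rot']); m=r.as_matrix(); d=m.T@(np.array([x,y,z])-o['tool_pos'])/.05
    yw=np.degrees(np.arctan2(m[1,0],m[0,0])); print('t',round(o['t'],2),'pos',o['tool_pos'].round(4),'yaw',yw.round(1),'tiltz',m[:,2].round(3),'shift units',d.round(2),'F',np.round(o['contact_force'],1),'T',np.round(o['wrist_torque'],2),'open',round(o['opening'],4),'q6',o['q'][5])
    if yaw is not None: print('turn units',round(((yw-yaw+180)%360-180)/8,2))
E
python3 -c "
from h import *
plan(.524,.05,.26,112.5)"
```

```text
t 2.1 pos [ 0.3828 -0.1943  0.281 ] yaw 112.7 tiltz [ 0.  0. -1.] shift units [3.42 4.49 0.42] F [ 0.9  0.3 -0. ] T [-0.03  0.02  0.01] open 0.0852 q6 -1.0401843679844984
turn units 0.03
```

>>> play_rows --series '[[1,[0.68,0.9,0],[0,0,0]],[1,[0.68,0.9,0],[0,0,0]],[1,[0.68,0.9,0],[0,0,0]],[1,[0.68,0.9,0],[0,0,0]],[1,[0.68,0.89,0],[0,0,0]],[1,[0,0,0],[0,0,0]],[1,[0,0,0],[0,0,0]]]'

```text
t: 2.98
tool_pos: [0.5223, 0.0478, 0.2806]
tool_rot: [-1.739, -2.615, 0.001]
contact_force: [0.2, -0.8, 0.9]
opening: 0.0853
grip_force: 0.0
```

```bash
python3 -c "
from h import *
plan(.524,.05,.16,112.5)
snap('scene','s1',(200,170,330,300),4.5); snap('top','t1',(180,150,280,240),5)
a=cv2.imread('pics/s1.png');b=cv2.imread('pics/t1.png')
cv2.imwrite('pics/v1.png',np.hstack([cv2.resize(a,(400,400)),cv2.resize(b,(400,360))[:400] if 0 else cv2.copyMakeBorder(cv2.resize(b,(400,360)),0,40,0,0,0)]))
print(proj('scene',ctrl.get_obs()['tool_pos']),proj('top',ctrl.get_obs()['tool_pos']))
"
```

```text
t 2.98 pos [0.5223 0.0478 0.2806] yaw 112.8 tiltz [-0.001 -0.    -1.   ] shift units [0.03 0.05 2.41] F [ 0.2 -0.8  0.9] T [-0.01  0.03 -0.  ] open 0.0853 q6 -0.4479841382133405
turn units 0.03
[253.6 211.6] [229.9 201.6]
```

View pics/v1.png

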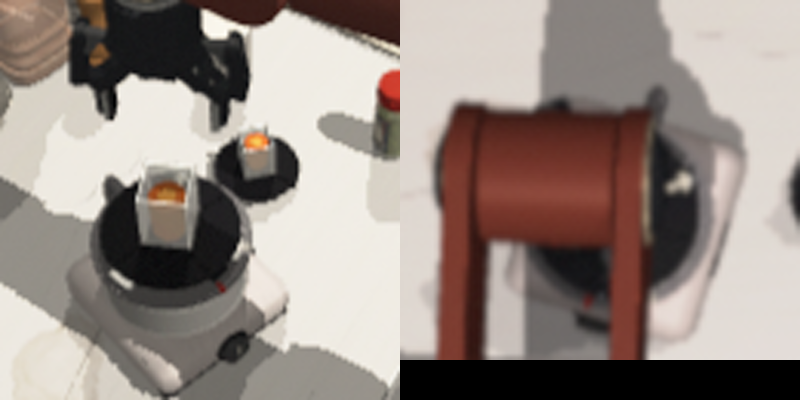

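The tool is above the tube: fingertips are at scene (236,207) and (270,211), straddling the tube centred at (254,226). I'll descend and close.

>>> play_rows --series '[[1,[0.03,0.05,0.8],[0,0,0]],[1,[0,0,0.8],[0,0,0]],[1,[0,0,0.8],[0,0,0]],[0.4,[0,0,0],[0,0,0]],[0.4,[0,0,0],[0,0,0]],[0.4,[0,0,0],[0,0,0]],[0.4,[0,0,0],[0,0,0]],[0.4,[0,0,0],[0,0,0]]]' --force 40

```text
t: 4.08
tool_pos: [0.5256, 0.0492, 0.1639]
tool_rot: [1.738, 2.612, 0.002]
contact_force: [2.1, -2.0, 6.2]
opening: 0.0474
grip_force: 46.3
```

```bash
python3 -c "
from h import *
plan(.524,.05,.16,19.8)"
```

```text
t 4.08 pos [0.5256 0.0492 0.1639] yaw 112.7 tiltz [ 0.004 -0.001 -1.   ] shift units [ 0.03 -0.02  0.08] F [ 2.1 -2.   6.2] T [-0.26  0.19 -0.07] open 0.0474 q6 -0.4437032440635473
turn units 11.62
```

>>> play_rows --series '[[0.4,[0,0,0],[0,0,0.5]],[0.4,[0,0,0],[0,0,1]],[0.4,[0,0,0],[0,0,1]],[0.4,[0,0,0],[0,0,1]],[0.4,[0,0,0],[0,0,1]],[0.4,[0,0,0],[0,0,1]],[0.4,[0,0,0],[0,0,1]],[0.4,[0,0,0],[0,0,1]]]'

```text
t: 5.08
tool_pos: [0.5253, 0.0492, 0.1639]
tool_rot: [2.815, 1.39, 0.003]
contact_force: [0.4, -2.4, 7.6]
opening: 0.0477
grip_force: 46.7
```

```bash
python3 -c "
from h import *
plan(.524,.05,.16,19.8)"
```

```text
t 5.08 pos [0.5253 0.0492 0.1639] yaw 52.5 tiltz [ 0.003 -0.001 -1.   ] shift units [-0.   -0.03  0.08] F [ 0.4 -2.4  7.6] T [-0.35  0.39  0.33] open 0.0477 q6 0.6068703918813037
turn units 4.09
```

>>> play_rows --series '[[0.4,[0,0,0.02],[0,0,1]],[0.4,[0,0,0],[0,0,1]],[0.4,[0,0,0],[0,0,0.3]],[0.4,[0,0,0],[0,0,0.3]],[0.4,[0,0,0],[0,0,0.3]],[0.4,[0,0,0],[0,0,0.3]],[0.4,[0,0,0],[0,0,0.2]],[0.4,[0,0,0],[0,0,0]]]'

```text
t: 6.08
tool_pos: [0.5258, 0.0497, 0.1636]
tool_rot: [3.062, 0.695, 0.007]
contact_force: [-0.4, 0.6, 8.9]
opening: 0.0476
grip_force: 46.5
```

```bash
python3 -c "
from h import *
plan(.524,.05,.16,19.8)"
```

```text
t 6.08 pos [0.5258 0.0497 0.1636] yaw 25.6 tiltz [ 0.004 -0.    -1.   ] shift units [-0.03 -0.02  0.07] F [-0.4  0.6  8.9] T [-0.33  0.36 -0.01] open 0.0476 q6 1.0781185406966804
turn units 0.72
```

>>> play_rows --series '[[0.4,[0,0,0],[0,0,0.15]],[0.4,[0,0,0],[0,0,0.15]],[0.4,[0,0,0],[0,0,0.15]],[0.4,[0,0,0],[0,0,0.15]],[0.4,[0,0,0],[0,0,0.1]],[0.4,[0,0,0],[0,0,0]]]'

```text
t: 6.82
tool_pos: [0.5235, 0.0498, 0.1596]
tool_rot: [-3.093, -0.544, 0.002]
contact_force: [0.6, -0.6, -4.4]
opening: 0.0472
grip_force: 45.3
```

```bash
python3 -c "
from h import *
plan(.524,.05,.16,19.8)"
```

```text
t 6.83 pos [0.5235 0.0498 0.1596] yaw 19.9 tiltz [-0.002  0.    -1.   ] shift units [ 0.01 -0.   -0.01] F [ 0.6 -0.6 -4.4] T [ 0.13 -0.08  0.  ] open 0.0472 q6 1.1759332766971935
turn units 0.02
```

Force went negative and z fell 4 mm, so the tabs are in the notches. I'll lower the lid the rest of the way.

>>> play_rows --series '[[0.4,[0,0,0.08],[0,0,0]],[0.4,[0,0,0.07],[0,0,0]],[0.4,[0,0,0.05],[0,0,0]],[0.4,[0,0,0],[0,0,0]],[0.4,[0,0,0],[0,0,0]],[0.4,[0,0,0],[0,0,0]]]'

```text
t: 7.58
tool_pos: [0.5241, 0.0496, 0.1523]
tool_rot: [3.094, 0.544, -0.001]
contact_force: [-5.8, 0.6, 7.2]
opening: 0.0478
grip_force: 46.3
```

```bash
python3 -c "
from h import *
plan(.524,.05,.16,-20.3)"
```

```text
t 7.58 pos [0.5241 0.0496 0.1523] yaw 19.9 tiltz [-0.001 -0.    -1.   ] shift units [ 0.   -0.01 -0.15] F [-5.8  0.6  7.2] T [-0.04  1.06 -0.06] open 0.0478 q6 1.1760183439837681
turn units 5.03
```

The lid is fully seated (z 0.1523, 11.5 mm lower, 7 N). Next I turn it 40° clockwise.

>>> play_rows --series '[[0.4,[0,0,0],[0,0,0.6]],[0.4,[0,0,0],[0,0,0.8]],[0.4,[0,0,0],[0,0,0.8]],[0.4,[0,0,0],[0,0,0.8]],[0.4,[0,0,0],[0,0,0.8]],[0.4,[0,0,0],[0,0,0.8]],[0.4,[0,0,0],[0,0,0.4]],[0.4,[0,0,0],[0,0,0]]]'

```text
t: 8.57
tool_pos: [0.5252, 0.0512, 0.1526]
tool_rot: [-3.091, 0.544, -0.003]
contact_force: [-0.6, 5.2, 5.1]
opening: 0.0475
grip_force: 46.5
```

```bash
python3 -c "
from h import *
plan(.524,.05,.16,-20.3)"
```

```text
t 8.57 pos [0.5252 0.0512 0.1526] yaw -20.0 tiltz [ 0.003  0.003 -1.   ] shift units [-0.01  0.03 -0.15] F [-0.6  5.2  5.1] T [0.81 0.49 0.42] open 0.0475 q6 1.8728733144851837
turn units 0.04
```

>>> play_rows --series '[[0.4,[0,0,0],[0,0,0.15]],[0.4,[0,0,0],[0,0,0]],[1,[0,0,0],[0,0,0]],[1,[0,0,0],[0,0,0]],[1,[0,0,0],[0,0,0]],[1,[0,0,-0.9],[0,0,0]],[1,[0,0,-0.9],[0,0,0]],[1,[0,0,-0.9],[0,0,0]]]'

```text
t: 9.57
tool_pos: [0.524, 0.0494, 0.2865]
tool_rot: [3.087, -0.58, -0.0]
contact_force: [0.2, -0.4, -0.3]
opening: 0.0854
grip_force: 0.0
```

```bash
python3 -c "
from h import *
plan(.4897,.3281,.28,28)"
```

```text
t 9.57 pos [0.524  0.0494 0.2865] yaw -21.3 tiltz [-0. -0. -1.] shift units [-2.66 -4.94  0.13] F [ 0.2 -0.4 -0.3] T [-0.08 -0.03 -0.01] open 0.0854 q6 1.8950298582502585
turn units -6.16
```

>>> play_rows --series '[[1,[0,0,0],[0,0,-0.77]],[1,[0,0,0],[0,0,-0.77]],[1,[0,0,0],[0,0,-0.77]],[1,[0,0,0],[0,0,-0.77]],[1,[0,0,0],[0,0,-0.77]],[1,[0,0,0],[0,0,-0.77]],[1,[0,0,0],[0,0,-0.77]],[1,[0,0,0],[0,0,-0.77]]]'

```text
t: 10.58
tool_pos: [0.5241, 0.0494, 0.2851]
tool_rot: [3.047, 0.765, -0.0]
contact_force: [-0.5, -0.0, 0.1]
opening: 0.0855
grip_force: 0.0
```

>>> play_rows --series '[[1,[0.33,-0.88,0],[0,0,0]],[1,[0.33,-0.88,0],[0,0,0]],[1,[0.33,-0.87,0],[0,0,0]],[1,[0.34,-0.87,0],[0,0,0]],[1,[0.34,-0.87,0],[0,0,0]],[1,[0.34,-0.87,0],[0,0,0]],[1,[0,0,0.7],[0,0,0]],[1,[0,0,0.6],[0,0,0]]]'

```text
t: 11.58
tool_pos: [0.4896, 0.3287, 0.2193]
tool_rot: [3.048, 0.762, 0.0]
contact_force: [0.0, -0.6, 0.1]
opening: 0.0853
grip_force: 0.0
```

```bash
python3 -c "
from h import *
plan(.4897,.3281,.102,28)
snap('scene','s2',(160,200,320,380),2.5); snap('top','t2',(195,165,275,240),5)
a=cv2.imread('pics/s2.png');b=cv2.imread('pics/t2.png')
cv2.imwrite('pics/v2.png',np.hstack([a,cv2.copyMakeBorder(b,0,a.shape[0]-b.shape[0],0,0,0)]))
o=ctrl.get_obs();m=R.from_rotvec(o['tool_rot']).as_matrix()
for s in(-1,1): print(proj('scene',o['tool_pos']+m[:,1]*s*.0425-m[:,2]*.013))
"
```

```text
t 11.57 pos [0.4896 0.3287 0.2193] yaw 28.1 tiltz [ 0. -0. -1.] shift units [-0.    0.01  2.35] F [ 0.  -0.6  0.1] T [-0.03 -0.05  0.01] open 0.0853 q6 1.5459988229550912
turn units 0.01
[198.2 327.3]
[204.6 294.1]
```

View pics/v2.png

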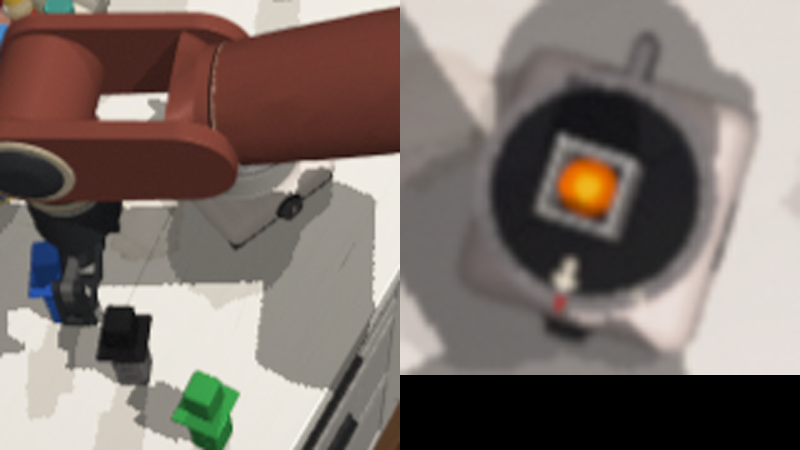

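The lid pointer at top px (228.6,220) stands on the red mark at (227,225). The fingers straddle the black pusher as planned, so I'll descend and grip.

>>> play_rows --series '[[1,[0,0,0.8],[0,0,0]],[1,[0,0,0.8],[0,0,0]],[1,[0,0,0.75],[0,0,0]],[0.2,[0,0,0],[0,0,0]],[0.2,[0,0,0],[0,0,0]],[0.2,[0,0,0],[0,0,0]],[0.2,[0,0,0],[0,0,0]],[0.2,[0,0,0],[0,0,0]]]' --force 50

```text
t: 12.68
tool_pos: [0.4915, 0.3292, 0.1059]
tool_rot: [-3.047, -0.76, -0.008]
contact_force: [-1.1, 0.7, 6.6]
opening: 0.0294
grip_force: 50.1
```

```bash
python3 -c "
from h import *
plan(.4897,.3281,.102,28)"
```

```text
t 12.68 pos [0.4915 0.3292 0.1059] yaw 28.0 tiltz [ 0.004  0.003 -1.   ] shift units [-0.04  0.    0.08] F [-1.1  0.7  6.6] T [0.15 0.08 0.02] open 0.0294 q6 1.5459017415914769
turn units 0.0
```

>>> play_rows --series '[[0.2,[0,0,-0.6],[0,0,0]],[0.2,[0,0,-0.9],[0,0,0]],[0.2,[0,0,-0.9],[0,0,0]],[0.2,[0,0,-0.9],[0,0,0]],[0.2,[0,0,-0.9],[0,0,0]],[0.2,[0,0,-0.7],[0,0,0]],[0.2,[0,0,0],[0,0,0.5]],[0.2,[0,0,0],[0,0,0.8]]]'

```text
t: 13.68
tool_pos: [0.4898, 0.3281, 0.3488]
tool_rot: [-3.105, -0.476, -0.002]
contact_force: [-0.4, 0.0, -0.8]
opening: 0.0293
grip_force: 49.5
```

>>> play_rows --series '[[0.2,[0,0,0],[0,0,0.8]],[0.2,[0,0,0],[0,0,0.8]],[0.2,[0,0,0],[0,0,0.8]],[0.2,[0,0,0],[0,0,0.8]],[0.2,[0,0,0],[0,0,0.8]],[0.2,[0,0,0],[0,0,0.75]],[0.2,[0,0,0],[0,0,0]],[0.2,[0,0,0],[0,0,0]]]'

```text
t: 14.68
tool_pos: [0.4896, 0.3281, 0.3478]
tool_rot: [3.092, -0.554, -0.0]
contact_force: [-0.1, -0.5, -1.8]
opening: 0.0293
grip_force: 49.4
```

```bash
python3 -c "
from h import *
plan(.5243,.0498,.34,-20.4)"
```

```text
t 14.68 pos [0.4896 0.3281 0.3478] yaw -20.3 tiltz [-0. -0. -1.] shift units [2.58 4.98 0.16] F [-0.1 -0.5 -1.8] T [0.02 0.02 0.03] open 0.0293 q6 2.3891402308165723
turn units 0.01
```

>>> play_rows --series '[[0.2,[0.43,0.83,0],[0,0,0]],[0.2,[0.43,0.83,0],[0,0,0]],[0.2,[0.43,0.83,0],[0,0,0]],[0.2,[0.43,0.83,0],[0,0,0]],[0.2,[0.43,0.83,0],[0,0,0]],[0.2,[0.43,0.83,0],[0,0,0]],[0.2,[0,0,0.6],[0,0,0]],[0.2,[0,0,0],[0,0,0]]]'

```text
t: 15.68
tool_pos: [0.5227, 0.0493, 0.3151]
tool_rot: [3.091, -0.556, -0.008]
contact_force: [0.2, 0.2, -1.6]
opening: 0.0298
grip_force: 49.8
```

```bash
python3 -c "
from h import *
plan(.5243,.0498,.311,-20.4)
snap('scene','s3',(215,170,305,270),6)
p=ctrl.get_obs()['tool_pos']
m=lambda x,y,z,w,yaw:[proj('scene',(x+w*np.cos(yaw+a),y+w*np.sin(yaw+a),z)).tolist() for a in np.radians([45,135,225,315])]
y=np.radians(-20.4)
for l,v in(('foot',m(p[0],p[1],p[2]-.106,.017*2**.5,y)),('flange',m(p[0],p[1],p[2]-.106+.088,.026*2**.5,y)),('tube',m(.5243,.0498,.194,.024*2**.5,y))): print(l,[((a-215+.5)*6,(b-170+.5)*6) for a,b in v])
"
```

```text
t 15.68 pos [0.5227 0.0493 0.3151] yaw -20.4 tiltz [-0.005  0.    -1.   ] shift units [ 0.03 -0.02  0.08] F [ 0.2  0.2 -1.6] T [-0.01  0.01  0.02] open 0.0298 q6 1.8790495759676706
turn units 0.0
foot [(187.19999999999993, 349.19999999999993), (230.40000000000003, 394.19999999999993), (289.80000000000007, 357.0), (246.0, 313.19999999999993)]
flange [(142.80000000000007, 223.19999999999993), (212.40000000000003, 294.59999999999997), (309.0, 236.40000000000003), (238.80000000000007, 168.0)]
tube [(168.0, 368.40000000000003), (227.40000000000003, 432.59999999999997), (310.19999999999993, 379.80000000000007), (249.60000000000014, 318.0)]
```

View pics/s3.png

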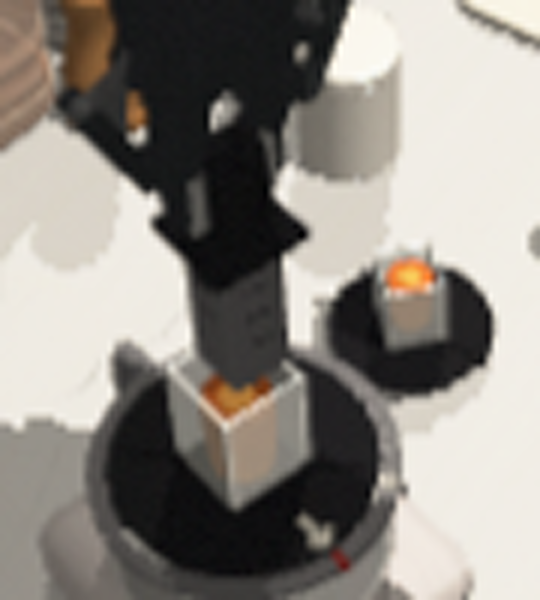

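The lid's pointer sits at the red mark. The pusher foot (left corner (200,355), right (285,355)) is about 1 px right of its expected place over the tube mouth (168–308, 368), so I'll shift about 3 mm along +x of the tool and enter gently.

>>> play_rows --series '[[0.2,[0.07,-0.01,0],[0,0,0]],[0.2,[0,0,0.15],[0,0,0]],[0.2,[0,0,0.15],[0,0,0]],[0.2,[0,0,0.15],[0,0,0]],[0.2,[0,0,0.1],[0,0,0]],[0.2,[0,0,0],[0,0,0]]]'

```text
t: 16.48
tool_pos: [0.5271, 0.0491, 0.2895]
tool_rot: [3.092, -0.556, -0.002]
contact_force: [-0.4, -0.3, -1.0]
opening: 0.0295
grip_force: 49.8
```

```bash
python3 -c "
from h import *
plan(.5243,.0498,.245,-20.4)"
```

```text
t 16.48 pos [0.5271 0.0491 0.2895] yaw -20.4 tiltz [-0.001  0.    -1.   ] shift units [-0.06  0.01  0.89] F [-0.4 -0.3 -1. ] T [-0.03 -0.    0.02] open 0.0295 q6 1.8786602966236745
turn units 0.0
```

The foot is inside the tube with no side force. Pressing now.

>>> play_rows --series '[[0.2,[0,0,0.1],[0,0,0]],[0.2,[0,0,0.1],[0,0,0]],[0.2,[0,0,0.1],[0,0,0]],[0.2,[0,0,0.1],[0,0,0]],[0.2,[0,0,0.1],[0,0,0]],[0.2,[0,0,0.1],[0,0,0]],[0.2,[0,0,0.1],[0,0,0]],[0.2,[0,0,0],[0,0,0]]]' --force 80

```text
t: 17.48
tool_pos: [0.5277, 0.049, 0.2563]
tool_rot: [-3.092, 0.556, -0.002]
contact_force: [-1.4, 0.5, 3.6]
opening: 0.0288
grip_force: 83.0
```

```bash
python3 -c "
from h import *
plan(.5243,.0498,.245,-20.4)"
```

```text
t 17.48 pos [0.5277 0.049  0.2563] yaw -20.4 tiltz [ 0.001 -0.    -1.   ] shift units [-0.07  0.01  0.23] F [-1.4  0.5  3.6] T [-0.05  0.39 -0.03] open 0.0288 q6 1.8787030621001912
turn units 0.0
```

>>> play_rows --series '[[0.2,[0,0,0.06],[0,0,0]],[0.2,[0,0,0.06],[0,0,0]],[0.2,[0,0,0.06],[0,0,0]],[0.2,[0,0,0.05],[0,0,0]],[0.2,[0,0,0.04],[0,0,0]],[0.2,[0,0,0.02],[0,0,0]],[0.2,[0,0,0],[0,0,0]],[0.2,[0,0,0],[0,0,0]]]'

```text
t: 18.48
tool_pos: [0.5281, 0.049, 0.2448]
tool_rot: [-3.092, 0.556, -0.004]
contact_force: [-5.0, 0.1, 14.0]
opening: 0.0289
grip_force: 84.3
```

```bash
python3 -c "
from h import *
plan(.5243,.0498,.245,-20.4)"
```

```text
t 18.48 pos [0.5281 0.049  0.2448] yaw -20.4 tiltz [ 0.003 -0.    -1.   ] shift units [-0.08  0.01 -0.  ] F [-5.   0.1 14. ] T [-0.1   1.35 -0.04] open 0.0289 q6 1.8786737019987874
turn units 0.0
```

It is bottomed out at 14 N. I'll press slightly harder while relieving the side force, hold, then release and lift.

>>> play_rows --series '[[0.2,[-0.03,0,0.03],[0,0,0]],[0.2,[0,0,0],[0,0,0]],[0.2,[0,0,0],[0,0,0]],[0.2,[0,0,0],[0,0,0]],[0.2,[0,0,0],[0,0,0]]]'

```text
t: 19.1
tool_pos: [0.5276, 0.0492, 0.2447]
tool_rot: [3.092, -0.556, 0.009]
contact_force: [-4.4, -1.3, 17.1]
opening: 0.0291
grip_force: 84.7
```

>>> play_rows --series '[[0.2,[0,0,-0.06],[0,0,0]],[1,[0,0,-0.02],[0,0,0]],[1,[0,0,0],[0,0,0]],[1,[0,0,0],[0,0,0]],[1,[0,0,-0.5],[0,0,0]],[1,[0,0,-0.9],[0,0,0]],[1,[0,0,-0.9],[0,0,0]],[1,[0,0,0],[0,0,0]]]'

```text
t: 20.1
tool_pos: [0.5276, 0.0496, 0.3632]
tool_rot: [-3.091, 0.555, -0.013]
contact_force: [0.1, 0.1, -0.3]
opening: 0.0853
grip_force: 0.0
```

```bash
python3 -c "
from h import *
plan(.5243,.0498,.245,-20.4)
snap('scene','s4',(215,170,305,270),6)"
```

```text
t 20.1 pos [0.5276 0.0496 0.3632] yaw -20.4 tiltz [ 0.008 -0.    -1.   ] shift units [-0.08  0.02  2.36] F [ 0.1  0.1 -0.3] T [-0.04  0.08 -0.04] open 0.0853 q6 1.8795207308618804
turn units 0.0
```

View pics/s4.png

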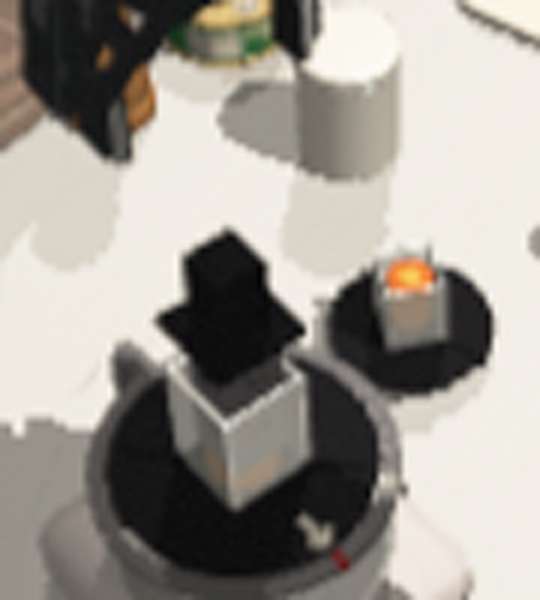

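The pusher stands upright in the tube (flange at (230,325)) and the carrot is at the bottom. The pointer (318,530) is at the red mark (342,558), and the gripper is clear.

```bash
python3 -c "
from h import *
print(ctrl.finish_job())"
```

```text
the job is handed in; nothing more can be done
None
```

The job is handed in with no verdict returned: the lid dropped in and was turned to the closed mark, the carrot bottomed out and was held at about 14–17 N, and the pusher was left standing in the tube with the gripper clear, about 20 s in.

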